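# Load the dead-weight glue press and set its keeper screw

## Robot

A 7-joint arm with a two-finger parallel gripper is mounted at the origin on a cart in front of the work surface, level with it; the furniture and walls round the work are solid. World frame = base frame: x ahead of the robot, y to its left, z up, the work surface at z = 0. Lengths are in m, angles in rad, forces in N, time in s.
With the tool pointing down it reaches from about 0.35 to 0.9 m from the base axis. Payload 8.1 kg.
Tool frame: the origin (TCP) lies midway between the tips of the shut fingers; the grasp point (between the pads) lies arm.tcp_to_grasp behind it (arm.tcp_to_grasp is the distance from the TCP to the grasp point, in m); z points along the fingers, y is the line along which they close (so a half turn about z gives the same grasp; the last joint's range is limited). The gripper opens to 92 mm and grips with 3 to 60 N. Pads are 19 mm wide; open, the fingers measure 130 mm over their backs; the gripper's body (75 mm by 190 mm) begins 47 mm behind the grasp point.
Start: joints at [1.156, 0.434, 0.025, 1.573, -0.012, 1.134, -0.075], TCP at [0.192, -0.595, 0.227] pointing down, gripper open.
Joint ranges: [-2.62, 2.62], [-0.44, 2.09], [-1.27, 1.32], [0.08, 2.57], [-1.32, 4.46], [0.12, 2], [-2.74, 2.74]. Speed limits (rad/s): [2.22, 2.22, 3.01, 3.01, 3.14, 3.14, 3.14].

## Interface

Orientations are given as a rotation vector (axis times angle).
In Python, from cell import observe, get_image, arm gives the robot as it stands. The module is installed in compiled form; this text tells all that it offers.
- The arm moves only by the tool drive_tool, never from a script. Its argument "steps" is a list of rows, each a list of 5 numbers: the closure, from 0 (fully open) to 1 (shut), then the shift along the world's x, y, z in mm, then the turn about the world's z in rad. In form: [[hand, x, y, z, roll], ...]. A call has 1 to 20 rows; each row shifts and turns the commanded pose from where the row before left it; what a row does not reach is not made up. A row lasts 1/12 s, in which the tool goes at most 41.7 mm and 7.16 degrees, less where a joint would pass 70% of its speed; a pose out of reach is approached as far as the arm can. A call with a gripper value outside its range is refused whole. The fingers move at their own pace and stop on an object; "grip_force" is the grip in N (left out, the last holds). Time passes only in rows, so rows that do not move let the fingers close. It gives the time, the measured TCP pose, the force, the opening and the grip force at its end, in the units of the state.
- observe(): the state, without advancing time (a new reading comes with each control period).
- get_image(name): name is "scene" or "top"; returns a dict with "image" (420x560x3 uint8, red, green, blue), "vfov" (degrees; the focal length in pixels is half the picture's height over the tangent of half this angle, whatever the lens; pixels are square), "cx", "cy" (the principal point, pixels), "xyz" and "attitude" of the camera in the world. Camera axes: x right, y down, z forward; pixel columns grow to the right and rows downward; lengths in m; the calibration is good to about 2 mm. A picture is of the moment at which its call begins. There is no depth.
- arm.sign_off(): hands the job in; it is judged then, once.
The state is a dict: "clock": time; "joints": joint angles; "dq": joint speeds; "joint_efforts": joint torques, N m; "position": TCP position; "ee_rot": TCP orientation; "force": force on the tool from outside, world axes, zero at the start; "ft_torque": the same for the moment, N m; "width": opening from 0.0 (shut) to 1.0 (fully open); "gripper_force": force on a finger pad.
Only numpy, scipy, OpenCV 4.12 (cv2) and the standard library are available. Lean on these libraries where they do the work, as an engineer would, in place of code of your own. Each camera call takes 0.05 s, during which the arm holds its last target. There are 200 camera calls.

## Task

The medallion on the wooden plaque is glued and waiting under the little dead-weight press: hang the iron weight by its handle on the hook at the end of the press arm and let go of it, so that the arm comes down on the medallion. Then turn the thumbscrew on the bridge clockwise until it seats on the arm, and back it off a quarter turn, so that the weight alone does the pressing and the arm still cannot kick up. Finish while holding the thumbscrew there in the gripper (I will run the locknut down), and leave the other things on the table as they are.

Things in the scene. Friction and masses are not known exactly. Their poses are not given: they have to be found in the camera images.
- weight: Dark iron bar, 36 (x) x 104 (y) x 20 (z) mm, loose, 0.32 to 0.52 kg, left or right of the press; origin: centre of its underside. Its handle is an 8 mm steel rod bent into a square arch over the bar in the plane x = 0; the level top runs along y, straight from -40 to +40 mm, centre line 66 mm above the underside; opening below it 84 mm wide, 42 mm high.
- bail_mid (a point): Middle of the weight's handle, on the rod's centre line, axes as the weight. Gripping the rod 25 to 30 mm to one side of it (closing along the weight's x) leaves room for the hook in the middle.
- press: Grey press, fixed to the table; origin on the table top under the thumbscrew's axis, z up, -x towards the hook (yaw varies). Base 112 mm wide, 15 mm high, x = -65 to +100 mm; bridge over the arm at x = 0, 100 mm wide, top 124 mm up; arm's pivot at x = +75 mm, 88 mm up. Arm: steel bar along x, 20 mm wide, 16 mm high, to x = -91 mm; then the hook, an 8 mm rod to x = -141 mm.
- hook_trough (a point): Where the handle shall hang: top of the level hook rod, 115 mm to the press's -x from the screw axis, axes as the arm. Level for 12 mm to -x, where the end turns up to 18 mm above this point, and for 18 mm to +x (collar at the end of the arm). 92 mm above the table with the arm down, 6 mm higher with it up. Thread the handle over the tip from the -x side, its rod along the press's y, and lower it.
- press_arm (a joint): Angle of the press arm in rad: 0 = down, foot on the medallion; 0.030 = up, where a spring holds it until the weight hangs on the hook. The weight alone brings it down (reading then between -0.006 and 0.005).
- thumbscrew (a joint): Turn of the thumbscrew in rad: 0 = seated (a hard stop, tip on the lowered arm; the moment rises sharply); grows counter-clockwise seen from above as the screw is backed out (rises 8 mm a turn, 1.27 mm a rad). Starts between 2.1 and 2.9, turns lightly (about 0.03 N m) and stays where it is left. A quarter turn is 1.571.
- thumb_grip (a point): Centre of the thumbscrew's flat grip, a steel blade 36 mm long (its own x), 9 mm thick (its own y) and 24 mm high; x and y turn with the screw. 163 mm above the table when seated; free all round; the 22 mm round collar below it begins 12 mm below this point and the bridge 39 mm below it when seated.
- glued_medallion: Bronze medallion, 55 mm across, 9 mm thick, lying on the plaque under the arm's foot; origin at the centre of its underside. Not to be shifted.
- jar: White wax jar, 52 mm wide, 58 mm high, standing on the other side of the press from the weight. Bystander. Origin: centre of its underside.
- tape: Roll of masking tape (the nearer, left one of two), 105 mm wide, 25 mm high, lying left behind the press. Bystander. Origin: centre of its underside.
- glue: Glue bottle (the nearer of two), 45 mm wide, 131 mm high, standing right behind the press. Bystander. Origin: centre of its underside.
Mind the look-alikes: they are no part of the job. Leave any green look-alike of the weight alone.

How it is judged:
By the outcome, as a careful person would: the job done as asked, in the order asked, and still so for the second after the job is handed in, while the arm keeps its last pose, push and grip.
It also fails if it takes over 64 s, if anything falls off the work surface, if the arm or the gripper's body presses on something with over 40 N, if the wrist force passes 120 N, or if a joint passes its speed limit or range.

## Working session

There is one attempt and no reset: what is moved stays moved. The work goes in short steps, Python scripts to look and compute and a tool call to move; the robot and the scene stay as the last step left them, time stands still between calls to the robot, and variables do not carry over. Pictures are saved under pics/ and viewed, at most 10 in all, crops included, and the job is handed in when it is done.

Besides the shell and the picture viewer there is one more tool, called after "Request:" by a JSON object that holds its "op" and its "data", one argument or row to a line. drive_tool: Moves the arm, as the interface text tells. Its arguments: {"type":"object","properties":{"steps":{"type":"array"},"grip_force":{"type":"number"}},"required":["steps"]}

```bash
mkdir -p pics
python3 - <<'E'
from cell import observe,get_image,arm
import cv2
for n in("scene","top"):
    d=get_image(n); cv2.imwrite(f"pics/{n}0.png",d["image"][:,:,::-1]); print(n,{k:v for k,v in d.items() if k!="image"})
s=observe();print(s,arm.tcp_to_grasp)
E
```

```text
scene {'vfov': 53.48411380828452, 'cx': 272.32046136289887, 'cy': 210.31670835846654, 'xyz': array([0.12121423, 0.30928873, 0.76201414]), 'attitude': array([-1.23936445,  2.35090602, -0.86661121])}
top {'vfov': 46.87419074245589, 'cx': 275.5831100237184, 'cy': 218.85448615057342, 'xyz': array([0.49805736, 0.00720928, 1.15342536]), 'attitude': array([-2.19575974,  2.16272721, -0.12065852])}
{'clock': 0.1, 'joints': array([ 1.15638887,  0.43514565,  0.02496768,  1.57401593, -0.01162443,
        1.1340373 , -0.07512243]), 'dq': array([ 0.00066617, -0.00194579, -0.00061642, -0.00331429,  0.00043733,
        0.00047075,  0.00042361]), 'joint_efforts': array([ 4.98145499e-03, -6.69121671e+01,  9.88948233e-01, -3.15143180e+01,
       -6.04247488e-02,  3.75637191e-02,  2.93638675e-05]), 'position': array([ 0.1915489 , -0.59441926,  0.22602435]), 'ee_rot': array([-3.10210827e+00, -4.87433038e-01,  5.22224813e-04]), 'force': array([-0.83964448,  0.47473367,  0.60651781]), 'ft_torque': array([ 0.00762772, -0.00426026, -0.00906371]), 'gripper_force': 0.0, 'width': 1.000027114739897} 0.0188
```

View pics/scene0.png

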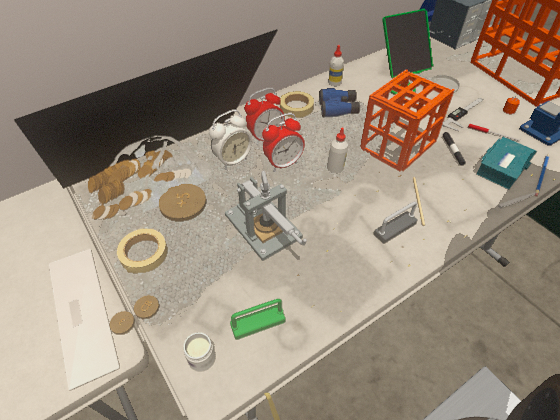

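View pics/top0.png

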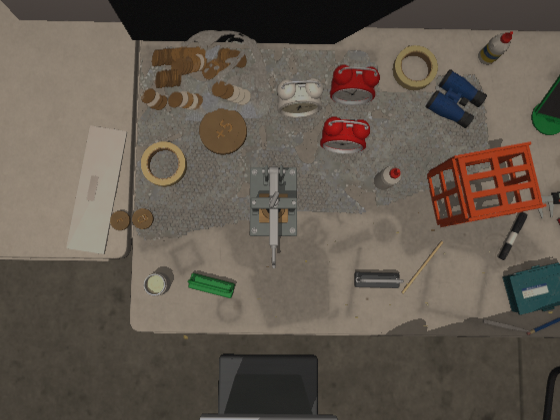

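The scene view shows the press at about (265,215), the dark weight at (395,223) and the green look-alike at (258,318). The top view has the press at (273,200), the hook tip at (274,262), the weight at (377,279), and the jar at (156,284). I'll enlarge these for pixel picks.

```bash
cat > h.py <<'E'
import numpy as np,cv2
from scipy.spatial.transform import Rotation as R
from cell import observe,get_image,arm
def cam(d):
    f=d["image"].shape[0]/2/np.tan(np.radians(d["vfov"]/2)); return f,R.from_rotvec(d["attitude"]).as_matrix(),np.array(d["xyz"])
def onz(d,u,v,z):
    f,M,c=cam(d); r=M@[(u-d["cx"])/f,(v-d["cy"])/f,1]; return c+r*(z-c[2])/r[2]
def proj(d,p):
    f,M,c=cam(d); q=M.T@(np.array(p)-c); return np.array([d["cx"]+f*q[0]/q[2],d["cy"]+f*q[1]/q[2]])
def crop(d,x,y,w,h,k): return cv2.resize(d["image"][y:y+h,x:x+w,::-1],None,fx=k,fy=k,interpolation=cv2.INTER_CUBIC)
E
python3 - <<'E'
from h import *
t=get_image("top"); s=get_image("scene")
a=crop(t,240,155,180,150,4)
b=np.hstack([crop(s,225,165,100,100,4),crop(s,350,180,100,100,4)])
cv2.imwrite("pics/a.png",a);cv2.imwrite("pics/b.png",b)
E
```

```text
(no output)
```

View pics/a.png

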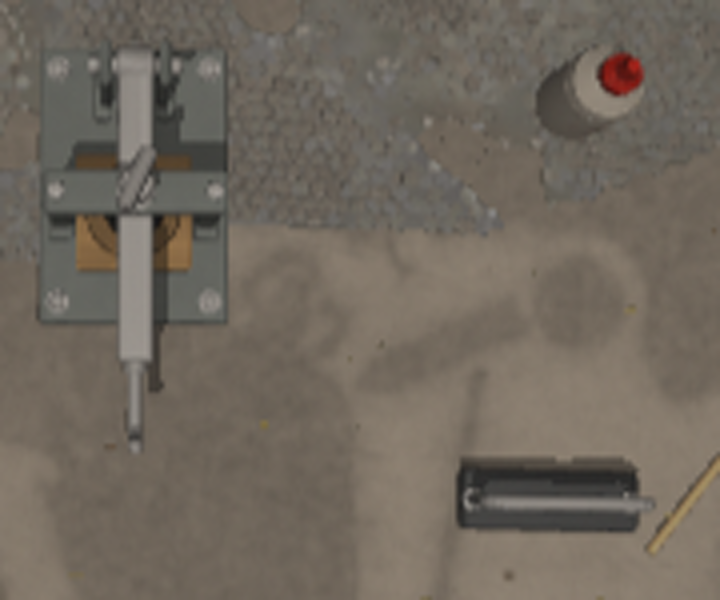

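View pics/b.png

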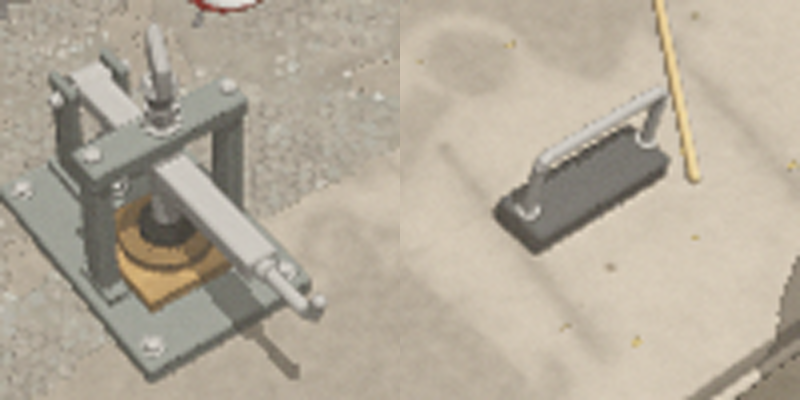

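The top crop shows the weight's rod from (470,498) to (650,504) and the base corners at (40,50), (228,50), (228,322) and (38,322). The hook tip is at (135,445), the blade runs from (122,203) to (152,150), and the collar is at the arm end (136,362).

Run:
```python
from h import *
np.set_printoptions(precision=4,suppress=True)
t=get_image("top"); s=get_image("scene")
T=lambda x,y,z:onz(t,240+(x+.5)/4-.5,155+(y+.5)/4-.5,z)
for n,p in dict(railL=(470,498,.066),railR=(650,504,.066),b1=(460,460,.02),b2=(637,460,.02),b3=(637,530,.02),b4=(460,530,.02),
 B1=(40,50,.015),B2=(228,50,.015),B3=(228,322,.015),B4=(38,322,.015),tip=(135,445,.114),armend=(136,361,.105),screw0=(122,203,.178),screw1=(152,150,.178),brL=(55,190,.124),brR=(216,190,.124)).items(): print(n,T(*p))
S=lambda x,y,z,ox,oy:onz(s,ox+(x+.5)/4-.5,oy+(y+.5)/4-.5,z)
print("scene rail",S(542,160,.066,250,180),S(662,94,.066,250,180)) # crop2 starts x=400 -> 350-100
print("scene tip",S(317,300,.112,225,165),"screwtop",S(155,32,.178,225,165))
```

```text
railL [ 0.4703 -0.1924  0.066 ]
railR [ 0.4684 -0.2933  0.066 ]
b1 [ 0.491 -0.195  0.02 ]
b2 [ 0.4925 -0.2986  0.02  ]
b3 [ 0.452  -0.2982  0.02  ]
b4 [ 0.4506 -0.1949  0.02  ]
B1 [0.7305 0.0547 0.015 ]
B2 [ 0.7324 -0.0574  0.015 ]
B3 [ 0.5699 -0.059   0.015 ]
B4 [0.5682 0.0527 0.015 ]
tip [ 0.4971 -0.0043  0.114 ]
armend [ 0.5423 -0.0042  0.105 ]
screw0 [0.6192 0.0049 0.178 ]
screw1 [ 0.6466 -0.01    0.178 ]
brL [0.6323 0.0407 0.124 ]
brR [ 0.6337 -0.0455  0.124 ]
scene rail [ 0.4693 -0.2036  0.066 ] [ 0.4661 -0.2918  0.066 ]
scene tip [ 0.4993 -0.0052  0.112 ] screwtop [ 0.6428 -0.0076  0.178 ]
```

Request:
{"op": "drive_tool", "data": {
  "steps": [
    [0,19,22,0,0.09],
    [0,19,22,0,0.09],
    [0,20,23,0,0.09],
    [0,20,23,0,0.09],
    [0,20,23,0,0.09],
    [0,20,23,0,0.09],
    [0,20,23,0,0.09],
    [0,20,23,0,0.09],
    [0,20,23,0,0.09],
    [0,20,23,0,0.09],
    [0,20,23,0,0.09],
    [0,20,23,0,0.09],
    [0,20,23,0,0.09],
    [0,20,23,0,0.09],
    [0,0,0,-30,0],
    [0,0,0,-30,0],
    [0,0,0,0,0],
    [0,0,0,0,0]
  ],
  "grip_force": 60
}}

```text
clock: 1.8
position: [0.4686, -0.2746, 0.166]
ee_rot: [-2.218, -2.22, 0.002]
force: [0.4, -1.0, 0.3]
width: 1.0
gripper_force: 0.0
```

Request:
{"op": "drive_tool", "data": {
  "steps": [
    [0,0,0,-30,0],
    [0,0,0,-30,0],
    [0,0,0,-30,0],
    [0,0,0,-20,0],
    [0,0,0,-8,0],
    [0,0,0,0,0],
    [0.4,0,0,0,0],
    [0.7,0,0,0,0],
    [0.85,0,0,0,0],
    [1,0,0,0,0],
    [1,0,0,0,0],
    [1,0,0,0,0],
    [1,0,0,0,0],
    [1,0,0,0,0],
    [1,0,0,0,0],
    [1,0,0,0,0]
  ],
  "grip_force": 60
}}

```text
clock: 3.13
position: [0.4697, -0.2749, 0.0487]
ee_rot: [-2.22, -2.222, 0.0]
force: [-0.5, -0.0, -0.1]
width: 0.32
gripper_force: 0.0
```

Request:
{"op": "drive_tool", "data": {
  "steps": [
    [1,0,0,0,0],
    [1,0,0,0,0],
    [1,0,0,0,0],
    [1,0,0,0,0],
    [1,0,0,0,0],
    [1,0,0,0,0],
    [1,0,0,0,0],
    [1,0,0,0,0]
  ]
}}

```text
clock: 3.8
position: [0.4695, -0.2749, 0.0487]
ee_rot: [-2.22, -2.222, 0.0]
force: [-1.0, -0.5, -0.1]
width: 0.069
gripper_force: 60.0
```

Request:
{"op": "drive_tool", "data": {
  "steps": [
    [1,0,0,5,0],
    [1,0,0,10,0],
    [1,0,0,15,0],
    [1,0,0,20,0],
    [1,0,0,20,0],
    [1,0,0,0,0],
    [1,0,0,0,0]
  ]
}}

```text
clock: 4.38
position: [0.4705, -0.2753, 0.12]
ee_rot: [2.218, 2.22, 0.001]
force: [-0.6, -1.1, -5.0]
width: 0.07
gripper_force: 60.0
```

Run:
```python
from h import *
t=get_image("top"); s=get_image("scene"); o=observe();print(o["width"],o["force"],o["position"],proj(s,[.47,-.247,.12]))
b=np.hstack([crop(s,330,130,130,130,3),crop(t,310,200,130,130,3)])
cv2.imwrite("pics/c.png",b)
```

```text
0.06793623906341621 [ 1.00891839 -0.40257437 -4.76462144] [ 0.46914076 -0.27473441  0.11819343] [404.83431478 193.85558898]
```

View pics/c.png

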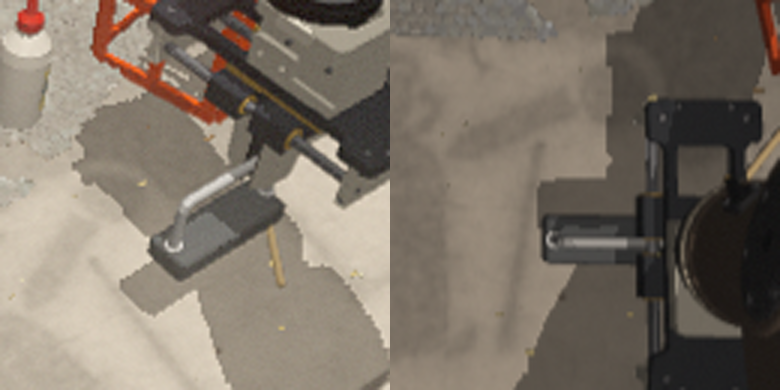

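The weight is held by its handle: in the scene half the rod's free end is at crop (180,205), and the bar hangs clear of the table. I'll check for tilt using that corner.

Run:
```python
from h import *
s=get_image("scene");t=get_image("top")
for z in(.1,.11,.12,.13,.14): print(z,proj(s,[.47,-.203,z])-[330,130],proj(t,[.47,-.203,z])-[310,200])
```

```text
0.1 [57.70578595 79.17057128] [54.90536262 79.7748999 ]
0.11 [58.62019847 76.00275375] [55.83368325 79.91309756]
0.12 [59.55066863 72.77930738] [56.77996496 80.05396906]
0.13 [60.49762316 69.49875388] [57.74473408 80.19759276]
0.14 [61.46150403 66.1595621 ] [58.72853775 80.3440501 ]
```

Request:
{"op": "drive_tool", "data": {
  "steps": [
    [1,-8,8,0,0],
    [1,-12,15,0,0],
    [1,-10,20,0,0],
    [1,0,22,0,0],
    [1,0,22,0,0],
    [1,0,22,0,0],
    [1,0,22,0,0],
    [1,0,22,0,0],
    [1,0,22,0,0],
    [1,0,22,0,0],
    [1,0,20,-2,0],
    [1,0,14,-2,0.012],
    [1,0,8,-1,0],
    [1,0,4,0,0],
    [1,0,0,0,0],
    [1,0,0,0,0],
    [1,0,0,0,0]
  ]
}}

```text
clock: 6.0
position: [0.4397, -0.033, 0.1136]
ee_rot: [2.209, 2.234, -0.001]
force: [0.4, -0.0, -4.0]
width: 0.068
gripper_force: 60.0
```

Run:
```python
from h import *
t=get_image("top"); s=get_image("scene"); o=observe();print(o["width"],o["force"],o["position"])
print(proj(s,[.44,.038,.13])-[225,165],proj(s,[.44,.038,.135])-[225,165],proj(s,[.44,.038,.14])-[225,165], proj(s,[.4917,-.004,.116])-[225,165])
b=np.hstack([crop(s,225,165,100,130,4),crop(t,220,200,100,130,4)])
cv2.imwrite("pics/d.png",b)
```

```text
0.06650248942186736 [-0.32401289  0.20611586 -3.52832838] [ 0.43969787 -0.0328172   0.11373821]
[ 79.8227842 101.2680889] [79.934968  99.7156902] [80.04829265 98.14750436] [80.83524459 76.26593729]
```

View pics/d.png

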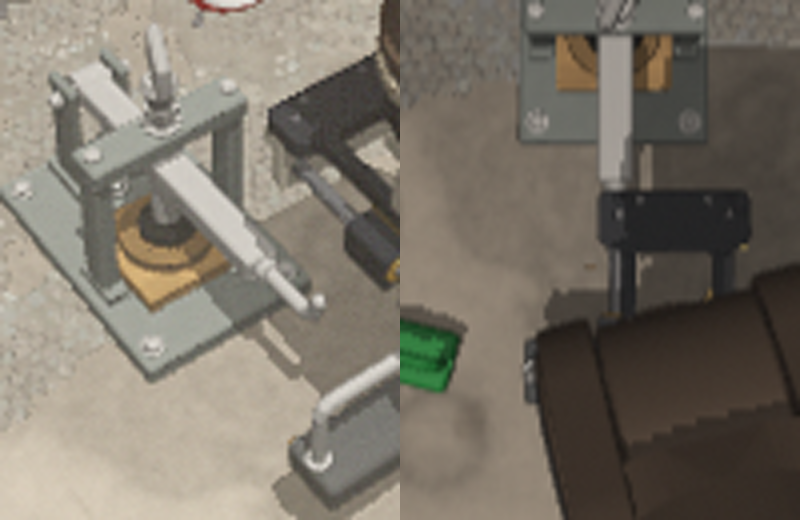

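The hook tip is at crop (318,300), and the handle's corner is at (322,405). The rod is level and clear of the tip, so I'll thread it on.

Request:
{"op": "drive_tool", "data": {
  "steps": [
    [1,4,0,-2,0],
    [1,8,0,-1,0],
    [1,8,0,0,0],
    [1,8,0,0,0],
    [1,8,0,0,0],
    [1,8,0,0,0],
    [1,8,0,0,0],
    [1,8,0,0,0],
    [1,8,0,0,0],
    [1,5,0,0,0],
    [1,2,0,0,0],
    [1,0,0,0,0],
    [1,0,0,0,0]
  ]
}}

```text
clock: 7.18
position: [0.5144, -0.0319, 0.1106]
ee_rot: [-2.207, -2.236, 0.001]
force: [0.3, 0.7, -3.7]
width: 0.069
gripper_force: 60.0
```

Request:
{"op": "drive_tool", "data": {
  "steps": [
    [1,0,0,-8,0],
    [1,0,0,-8,0],
    [1,0,0,-6,0],
    [1,0,0,-3,0],
    [1,0,0,-2,0],
    [1,0,0,-2,0],
    [1,0,0,0,0],
    [1,0,0,0,0]
  ]
}}

```text
clock: 7.85
position: [0.5148, -0.0318, 0.0818]
ee_rot: [2.207, 2.236, 0.0]
force: [-1.9, -0.7, -3.1]
width: 0.069
gripper_force: 60.0
```

Run:
```python
from h import *
t=get_image("top"); s=get_image("scene"); o=observe();print(o["width"],o["force"],o["position"])
b=np.hstack([crop(s,225,165,100,130,4),crop(t,220,140,100,130,4)])
cv2.imwrite("pics/e.png",b)
```

```text
0.06991479905423947 [-1.11529202  0.95666952 -3.55027982] [ 0.51487223 -0.03183632  0.08198578]
```

View pics/e.png

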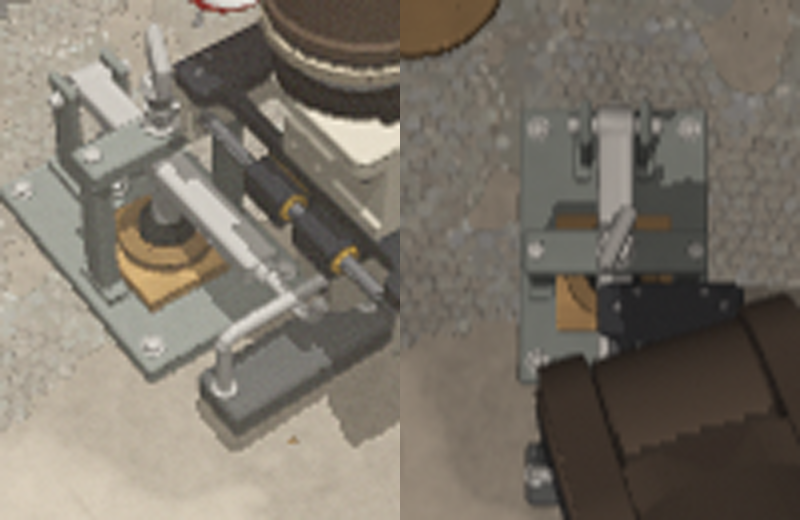

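The handle crosses the hook behind its tip at crop (305,295), and the body clears the blade. I'll lower it the rest of the way.

Request:
{"op": "drive_tool", "data": {
  "steps": [
    [1,0,0,-1.5,0],
    [1,0,0,-1.5,0],
    [1,0,0,0,0],
    [1,0,0,0,0]
  ]
}}

```text
clock: 8.28
position: [0.5151, -0.0319, 0.079]
ee_rot: [2.207, 2.235, 0.001]
force: [-0.7, -1.6, 1.5]
width: 0.068
gripper_force: 60.0
```

Request:
{"op": "drive_tool", "data": {
  "steps": [
    [1,0,0,-1,0],
    [1,0,0,-1,0],
    [1,0,0,0,0],
    [1,0,0,0,0]
  ]
}}

```text
clock: 8.62
position: [0.5155, -0.032, 0.0775]
ee_rot: [2.206, 2.235, 0.001]
force: [-2.1, -1.3, 8.4]
width: 0.066
gripper_force: 60.0
```

Request:
{"op": "drive_tool", "data": {
  "steps": [
    [1,0,0,1,0],
    [1,0,0,0,0],
    [0.85,0,0,0,0],
    [0.8,0,0,0,0],
    [0.75,0,0,0,0],
    [0.7,0,0,0,0],
    [0.65,0,0,0,0],
    [0.6,0,0,0,0],
    [0.6,0,0,0,0],
    [0.6,0,0,0,0],
    [0.6,0,0,0,0],
    [0.6,0,0,0,0]
  ],
  "grip_force": 20
}}

```text
clock: 9.62
position: [0.5147, -0.0319, 0.0777]
ee_rot: [2.207, 2.236, 0.0]
force: [0.8, -0.0, 0.7]
width: 0.399
gripper_force: 0.0
```

Request:
{"op": "drive_tool", "data": {
  "steps": [
    [0.6,0,0,3,0],
    [0.6,0,0,6,0],
    [0.6,0,0,10,0],
    [0.6,0,0,20,0],
    [0.6,0,0,30,0],
    [0.6,0,0,30,0],
    [0.6,0,0,30,0],
    [0.6,0,0,30,0],
    [0.6,0,0,0,0],
    [0.6,0,-30,0,0],
    [0.6,0,-40,0,0],
    [0.6,0,-40,0,0],
    [0.6,0,-40,0,0],
    [0.6,0,0,0,0],
    [0.6,0,0,0,0]
  ]
}}

```text
clock: 10.87
position: [0.5142, -0.1847, 0.2372]
ee_rot: [2.212, 2.23, -0.0]
force: [-0.3, 1.2, 0.1]
width: 0.402
gripper_force: 0.0
```

Run:
```python
from h import *
t=get_image("top"); s=get_image("scene"); o=observe();print(o["width"],o["force"],o["position"],o["ee_rot"],o["joints"])
b=np.hstack([crop(s,225,165,100,130,4),crop(t,220,155,100,130,4)])
cv2.imwrite("pics/f.png",b)
```

```text
0.39549345063485786 [ 0.44700258 -0.35379738 -0.06336313] [ 0.51479386 -0.18101781  0.23725159] [-2.20657176e+00 -2.23620374e+00 -1.38457356e-03] [ 0.54716195  0.33135699 -0.40105454  1.72738285  0.14139466  1.11095958
  0.11613409]
```

View pics/f.png

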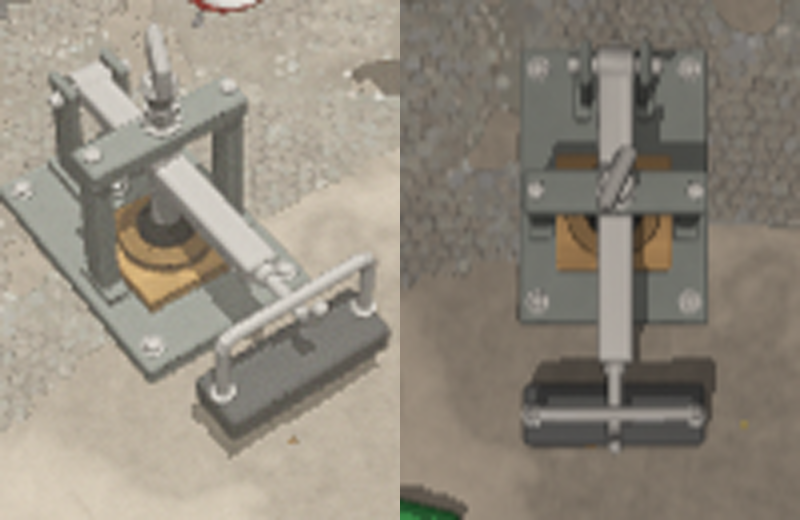

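The weight hangs by the middle of its handle in the hook, seen at top crop (615,413), and it is level and free. The blade's yaw measures about -0.50 rad, so I'll move over the screw.

Request:
{"op": "drive_tool", "data": {
  "steps": [
    [0.5,11,17,0,0.106],
    [0.5,12,18,0,0.106],
    [0.5,12,18,0,0.106],
    [0.5,12,18,0,0.106],
    [0.5,12,18,0,0.106],
    [0.5,12,18,0,0.106],
    [0.5,12,18,0,0.106],
    [0.5,12,18,0,0.106],
    [0.5,12,18,0,0.106],
    [0.5,11,18,0,0.106],
    [0.5,0,0,-15,0],
    [0.5,0,0,-15,0],
    [0.5,0,0,0,0],
    [0.5,0,0,0,0],
    [0.5,0,0,0,0]
  ],
  "grip_force": 30
}}

```text
clock: 12.22
position: [0.6328, -0.002, 0.2078]
ee_rot: [0.772, 3.044, 0.001]
force: [-0.1, -0.4, 0.2]
width: 0.5
gripper_force: 0.0
```

```bash
cat >> h.py <<'E'
def yaw(o):
    y=R.from_rotvec(o["ee_rot"]).as_matrix()[:,1]; return np.arctan2(y[1],y[0])
def rep():
    o=observe(); print(round(o["clock"],2),"yaw",round(yaw(o),4),"pos",o["position"].round(4),"F",o["force"].round(1),"M",o["ft_torque"].round(3),o["width"],o["gripper_force"],"j",o["joints"].round(2))
E
python3 - <<'E'
from h import *
rep(); t=get_image("top"); s=get_image("scene")
b=np.hstack([crop(s,225,145,100,110,4),crop(t,220,125,100,110,4)])
cv2.imwrite("pics/g.png",b)
E
```

```text
12.22 yaw 1.0739 pos [ 0.6328 -0.002   0.2078] F [-0.1 -0.4  0.2] M [ 0.044 -0.2    0.031] 0.49987541470071706 0.0 j [ 0.33  0.54 -0.64  1.54  0.34  1.17  0.71]
```

View pics/g.png

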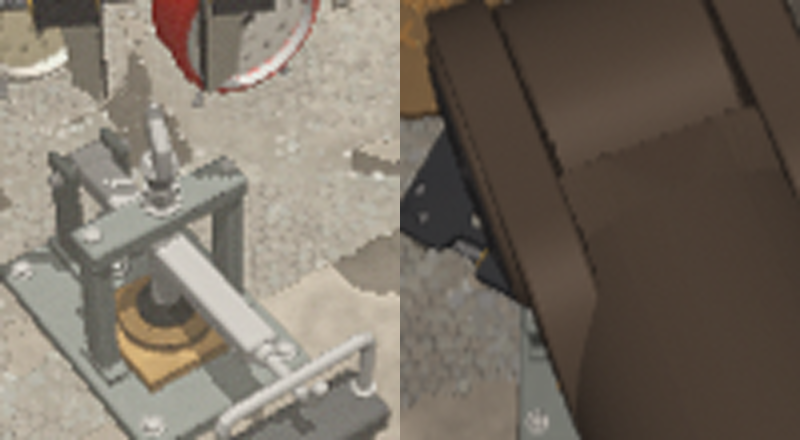

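The two fingers, with tips at scene crop (90,95) and (205,92), straddle the blade at (155,115) symmetrically. I'll go down and close.

Request:
{"op": "drive_tool", "data": {
  "steps": [
    [0.5,0,0,-15,0],
    [0.5,0,0,-15,0],
    [0.5,0,0,-12,0],
    [0.5,0,0,-6,0],
    [0.5,0,0,-3,0],
    [0.5,0,0,0,0],
    [0.5,0,0,0,0],
    [0.8,0,0,0,0],
    [1,0,0,0,0],
    [1,0,0,0,0],
    [1,0,0,0,0],
    [1,0,0,0,0],
    [1,0,0,0,0],
    [1,0,0,0,0],
    [1,0,0,0,0],
    [1,0,0,0,0],
    [1,0,0,0,0],
    [1,0,0,0,0]
  ],
  "grip_force": 30
}}

```text
clock: 13.82
position: [0.6328, -0.003, 0.1558]
ee_rot: [0.774, 3.045, -0.0]
force: [0.0, -1.3, 0.4]
width: 0.098
gripper_force: 30.8
```

```bash
python3 -c "
from h import *
rep()"
```

```text
13.82 yaw 1.0728 pos [ 0.6328 -0.003   0.1558] F [ 0.  -1.3  0.4] M [-0.102 -0.194  0.11 ] 0.09780934767546315 30.79617352849482 j [ 0.32  0.59 -0.62  1.6   0.38  1.07  0.68]
```

Request:
{"op": "drive_tool", "data": {
  "steps": [
    [1,0,0,-0.15,-0.06],
    [1,0,0,-0.15,-0.12],
    [1,0,0,-0.15,-0.12],
    [1,0,0,-0.15,-0.12],
    [1,0,0,-0.15,-0.12],
    [1,0,0,-0.15,-0.12],
    [1,0,0,-0.15,-0.12],
    [1,0,0,-0.15,-0.12],
    [1,0,0,-0.15,-0.12],
    [1,0,0,-0.15,-0.12],
    [1,0,0,-0.15,-0.12],
    [1,0,0,-0.15,-0.12],
    [1,0,0,-0.15,-0.12],
    [1,0,0,-0.15,-0.12],
    [1,0,0,-0.15,-0.12],
    [1,0,0,-0.15,-0.06],
    [1,0,0,0,0],
    [1,0,0,0,0]
  ]
}}

```text
clock: 15.32
position: [0.6341, -0.0028, 0.1535]
ee_rot: [2.865, 1.285, 0.004]
force: [5.8, -0.9, -2.8]
width: 0.097
gripper_force: 30.7
```

```bash
python3 -c "
from h import *
rep()"
```

```text
15.32 yaw -0.7274 pos [ 0.6341 -0.0028  0.1535] F [ 5.8 -0.9 -2.8] M [-0.135 -1.27  -0.057] 0.09654271345114412 30.7098291669933 j [ 0.04  0.52 -0.18  1.63  0.11  1.   -0.9 ]
```

Request:
{"op": "drive_tool", "data": {
  "steps": [
    [1,1,0,-0.1,-0.06],
    [1,0,0,-0.1,-0.06],
    [1,0,0,-0.1,-0.06],
    [1,0,0,0,0],
    [1,0,0,0,0]
  ]
}}

```text
clock: 15.73
position: [0.6344, -0.0029, 0.1533]
ee_rot: [2.969, 1.026, 0.002]
force: [3.2, -1.4, 0.1]
width: 0.097
gripper_force: 30.8
```

```bash
python3 -c "
from h import *
rep()"
```

```text
15.73 yaw -0.9052 pos [ 0.6344 -0.0029  0.1533] F [ 3.2 -1.4  0.1] M [-0.207 -0.8    0.007] 0.09694629278219326 30.77659215753556 j [ 0.01  0.52 -0.13  1.63  0.08  1.   -1.05]
```

Request:
{"op": "drive_tool", "data": {
  "steps": [
    [1,0,0,-0.1,-0.06],
    [1,0,0,-0.1,-0.06],
    [1,0,0,0,0],
    [1,0,0,0,0]
  ]
}}

```text
clock: 16.07
position: [0.6343, -0.003, 0.1531]
ee_rot: [3.024, 0.848, 0.002]
force: [4.4, -0.8, -0.7]
width: 0.096
gripper_force: 30.8
```

```bash
python3 -c "
from h import *
rep()"
```

```text
16.07 yaw -1.024 pos [ 0.6343 -0.003   0.1531] F [ 4.4 -0.8 -0.7] M [-0.281 -1.051 -0.055] 0.0957706885097698 30.771642164079367 j [-0.01  0.52 -0.1   1.63  0.06  1.   -1.16]
```

Request:
{"op": "drive_tool", "data": {
  "steps": [
    [1,0.5,0,-0.1,-0.06],
    [1,0,0,0,0],
    [1,0,0,0,0]
  ]
}}

```text
clock: 16.32
position: [0.6345, -0.003, 0.153]
ee_rot: [3.049, 0.757, 0.001]
force: [4.0, -0.8, 2.1]
width: 0.094
gripper_force: 30.8
```

```bash
python3 -c "
from h import *
rep()"
```

```text
16.32 yaw -1.084 pos [ 0.6345 -0.003   0.153 ] F [ 4.  -0.8  2.1] M [-0.327 -0.747 -0.057] 0.09406019147795365 30.823023264118774 j [-0.02  0.52 -0.09  1.63  0.05  1.   -1.21]
```

Request:
{"op": "drive_tool", "data": {
  "steps": [
    [1,0,0,-0.1,-0.06],
    [1,0,0,0,0],
    [1,0,0,0,0]
  ]
}}

```text
clock: 16.57
position: [0.6345, -0.003, 0.1529]
ee_rot: [3.07, 0.665, 0.001]
force: [3.1, -1.4, 3.4]
width: 0.1
gripper_force: 30.8
```

```bash
python3 -c "
from h import *
rep()"
```

```text
16.57 yaw -1.144 pos [ 0.6345 -0.003   0.1529] F [ 3.1 -1.4  3.4] M [-0.413 -0.792 -0.047] 0.10006644533772763 30.84914423738155 j [-0.03  0.52 -0.07  1.63  0.04  0.99 -1.26]
```

Request:
{"op": "drive_tool", "data": {
  "steps": [
    [1,0,0,-0.1,-0.06],
    [1,0,0,0,0],
    [1,0,0,0,0]
  ]
}}

```text
clock: 16.82
position: [0.6345, -0.0031, 0.1528]
ee_rot: [3.088, 0.573, 0.001]
force: [2.8, -1.4, 3.8]
width: 0.097
gripper_force: 30.9
```

```bash
python3 -c "
from h import *
rep()"
```

```text
16.82 yaw -1.204 pos [ 0.6345 -0.0031  0.1528] F [ 2.8 -1.4  3.8] M [-0.552 -0.809 -0.037] 0.09747757503193638 30.88814240246279 j [-0.04  0.52 -0.06  1.63  0.04  0.99 -1.31]
```

Request:
{"op": "drive_tool", "data": {
  "steps": [
    [1,0,0,0,-0.06],
    [1,0,0,0,0],
    [1,0,0,0,0]
  ]
}}

```text
clock: 17.07
position: [0.6345, -0.0031, 0.1528]
ee_rot: [3.104, 0.48, 0.001]
force: [2.3, -2.3, 5.1]
width: 0.095
gripper_force: 30.9
```

```bash
python3 -c "
from h import *
rep()"
```

```text
17.07 yaw -1.2639 pos [ 0.6345 -0.0031  0.1528] F [ 2.3 -2.3  5.1] M [-0.567 -0.791  0.003] 0.09511638330720237 30.901017783792213 j [-0.05  0.52 -0.04  1.63  0.03  0.99 -1.37]
```

Request:
{"op": "drive_tool", "data": {
  "steps": [
    [1,0,0,-0.1,-0.06],
    [1,0,0,0,0],
    [1,0,0,0,0]
  ]
}}

```text
clock: 17.32
position: [0.6346, -0.0032, 0.1528]
ee_rot: [3.117, 0.386, 0.001]
force: [3.4, -3.2, 5.6]
width: 0.095
gripper_force: 30.9
```

```bash
python3 -c "
from h import *
rep()"
```

```text
17.32 yaw -1.3244 pos [ 0.6346 -0.0032  0.1528] F [ 3.4 -3.2  5.6] M [-0.635 -0.839 -0.08 ] 0.0945335738373458 30.91385831059597 j [-0.06  0.52 -0.03  1.63  0.02  0.99 -1.42]
```

Request:
{"op": "drive_tool", "data": {
  "steps": [
    [1,0,0,0,-0.06],
    [1,0,0,0,0],
    [1,0,0,0,0]
  ]
}}

```text
clock: 17.57
position: [0.6345, -0.0032, 0.1528]
ee_rot: [3.127, 0.292, 0.001]
force: [2.1, -2.6, 4.9]
width: 0.093
gripper_force: 30.9
```

```bash
python3 -c "
from h import *
rep()"
```

```text
17.57 yaw -1.3843 pos [ 0.6345 -0.0032  0.1528] F [ 2.1 -2.6  4.9] M [-0.685 -0.786 -0.027] 0.09266333915175748 30.91000669760433 j [-0.07  0.51 -0.01  1.64  0.01  0.99 -1.47]
```

Request:
{"op": "drive_tool", "data": {
  "steps": [
    [1,0,0.3,-0.05,-0.06],
    [1,0,0,0,0],
    [1,0,0,0,0]
  ]
}}

```text
clock: 17.82
position: [0.6346, -0.0032, 0.1528]
ee_rot: [3.134, 0.198, 0.001]
force: [3.8, -3.6, 6.0]
width: 0.097
gripper_force: 30.9
```

```bash
python3 -c "
from h import *
rep()"
```

```text
17.82 yaw -1.4446 pos [ 0.6346 -0.0032  0.1528] F [ 3.8 -3.6  6. ] M [-0.868 -0.795  0.068] 0.09664567898127245 30.912767444458495 j [-0.08  0.51  0.    1.64  0.    0.99 -1.52]
```

Request:
{"op": "drive_tool", "data": {
  "steps": [
    [1,0,0,-0.05,-0.06],
    [1,0,0,0,0],
    [1,0,0,0,0]
  ]
}}

```text
clock: 18.07
position: [0.6345, -0.0033, 0.1527]
ee_rot: [3.139, 0.104, 0.001]
force: [3.4, -3.6, 5.6]
width: 0.095
gripper_force: 30.9
```

```bash
python3 -c "
from h import *
rep()"
```

```text
18.07 yaw -1.5046 pos [ 0.6345 -0.0033  0.1527] F [ 3.4 -3.6  5.6] M [-0.88  -0.799  0.017] 0.09464750508482245 30.91471118228924 j [-0.09  0.51  0.02  1.64 -0.01  0.99 -1.58]
```

Request:
{"op": "drive_tool", "data": {
  "steps": [
    [1,0,0,-0.05,-0.06],
    [1,0,0,0,0],
    [1,0,0,0,0]
  ]
}}

```text
clock: 18.32
position: [0.6345, -0.0034, 0.1527]
ee_rot: [3.141, 0.01, 0.001]
force: [3.2, -4.0, 5.5]
width: 0.096
gripper_force: 30.9
```

```bash
python3 -c "
from h import *
rep()"
```

```text
18.32 yaw -1.5646 pos [ 0.6345 -0.0034  0.1527] F [ 3.2 -4.   5.5] M [-0.893 -0.719  0.02 ] 0.09634015913930799 30.863262795127184 j [-0.1   0.51  0.03  1.64 -0.02  0.99 -1.63]
```

Request:
{"op": "drive_tool", "data": {
  "steps": [
    [1,0.5,-0.8,0,-0.06],
    [1,0,0,0,0],
    [1,0,0,0,0]
  ]
}}

```text
clock: 18.57
position: [0.6346, -0.0034, 0.1527]
ee_rot: [3.14, -0.082, -0.0]
force: [1.4, -2.5, 7.5]
width: 0.103
gripper_force: 31.7
```

```bash
python3 -c "
from h import *
rep()"
```

```text
18.57 yaw -1.6231 pos [ 0.6346 -0.0034  0.1527] F [ 1.4 -2.5  7.5] M [-0.58  -0.367  0.568] 0.10258938760407289 31.686972202089407 j [-0.11  0.51  0.04  1.64 -0.03  0.99 -1.68]
```

Request:
{"op": "drive_tool", "data": {
  "steps": [
    [1,0,0,-0.05,-0.06],
    [1,0,0,0,0],
    [1,0,0,0,0]
  ]
}}

```text
clock: 18.82
position: [0.6347, -0.0034, 0.1527]
ee_rot: [3.136, -0.176, 0.0]
force: [2.1, -2.1, 7.8]
width: 0.111
gripper_force: 33.2
```

```bash
python3 -c "
from h import *
rep()"
```

```text
18.82 yaw -1.6828 pos [ 0.6347 -0.0034  0.1527] F [ 2.1 -2.1  7.8] M [-0.595 -0.365  0.728] 0.11131290934021512 33.152093261669506 j [-0.12  0.51  0.06  1.64 -0.03  0.99 -1.73]
```

The moment jumped from 0.02 to 0.57 to 0.73 N m, so the screw has seated. I'll step back finely to locate the zero.

Request:
{"op": "drive_tool", "data": {
  "steps": [
    [1,0,0,0,0.07],
    [1,0,0,0,0],
    [1,0,0,0,0]
  ]
}}

```text
clock: 19.07
position: [0.6347, -0.0034, 0.1527]
ee_rot: [3.141, -0.066, 0.0]
force: [1.9, -3.0, 7.8]
width: 0.097
gripper_force: 31.0
```

```bash
python3 -c "
from h import *
rep()"
```

```text
19.07 yaw -1.6126 pos [ 0.6347 -0.0034  0.1527] F [ 1.9 -3.   7.8] M [-0.545 -0.361  0.384] 0.09747844529462234 31.02560012564254 j [-0.11  0.51  0.04  1.64 -0.02  0.99 -1.67]
```

Request:
{"op": "drive_tool", "data": {
  "steps": [
    [1,0,0,0,0.02],
    [1,0,0,0,0],
    [1,0,0,0,0]
  ]
}}

```text
clock: 19.32
position: [0.6347, -0.0034, 0.1527]
ee_rot: [3.141, -0.035, 0.0]
force: [2.9, -3.0, 6.9]
width: 0.098
gripper_force: 30.3
```

```bash
python3 -c "
from h import *
rep()"
```

```text
19.32 yaw -1.5932 pos [ 0.6347 -0.0034  0.1527] F [ 2.9 -3.   6.9] M [-0.539 -0.443  0.223] 0.09828485234570683 30.300584906447057 j [-0.1   0.51  0.04  1.64 -0.02  0.99 -1.65]
```

Request:
{"op": "drive_tool", "data": {
  "steps": [
    [1,0,0,0,0.02],
    [1,0,0,0,0],
    [1,0,0,0,0]
  ]
}}

```text
clock: 19.57
position: [0.6347, -0.0034, 0.1527]
ee_rot: [3.142, -0.004, 0.0]
force: [1.6, -2.8, 6.7]
width: 0.093
gripper_force: 30.5
```

```bash
python3 -c "
from h import *
rep()"
```

```text
19.57 yaw -1.5735 pos [ 0.6347 -0.0034  0.1527] F [ 1.6 -2.8  6.7] M [-0.529 -0.38   0.155] 0.09262999997745623 30.50602674251195 j [-0.1   0.51  0.03  1.64 -0.02  0.99 -1.64]
```

Request:
{"op": "drive_tool", "data": {
  "steps": [
    [1,0,0,0.15,0.06],
    [1,0,0,0.15,0.11],
    [1,0,0,0.15,0.11],
    [1,0,0,0.15,0.11],
    [1,0,0,0.15,0.11],
    [1,0,0,0.15,0.11],
    [1,0,0,0.15,0.11],
    [1,0,0,0.15,0.11],
    [1,0,0,0.15,0.11],
    [1,0,0,0.15,0.11],
    [1,0,0,0.15,0.11],
    [1,0,0,0.15,0.11],
    [1,0,0,0.15,0.11],
    [1,0,0,0.15,0.11],
    [1,0,0,0.15,0.081],
    [1,0,0,0,0],
    [1,0,0,0,0],
    [1,0,0,0,0]
  ]
}}

```text
clock: 21.07
position: [0.6338, -0.0025, 0.1543]
ee_rot: [-2.228, -2.213, 0.001]
force: [-2.0, 1.9, 5.4]
width: 0.099
gripper_force: 30.8
```

Run:
```python
from h import *
rep(); t=get_image("top"); s=get_image("scene")
cv2.imwrite("pics/h.png",np.hstack([crop(s,225,145,100,130,4),crop(t,220,155,100,130,4)]))
```

```text
21.07 yaw -0.0069 pos [ 0.6338 -0.0025  0.1543] F [-2.   1.9  5.4] M [ 0.331  0.344 -0.006] 0.09893493413110521 30.82035313120059 j [ 0.16  0.54 -0.36  1.61  0.21  1.03 -0.27]
```

View pics/h.png

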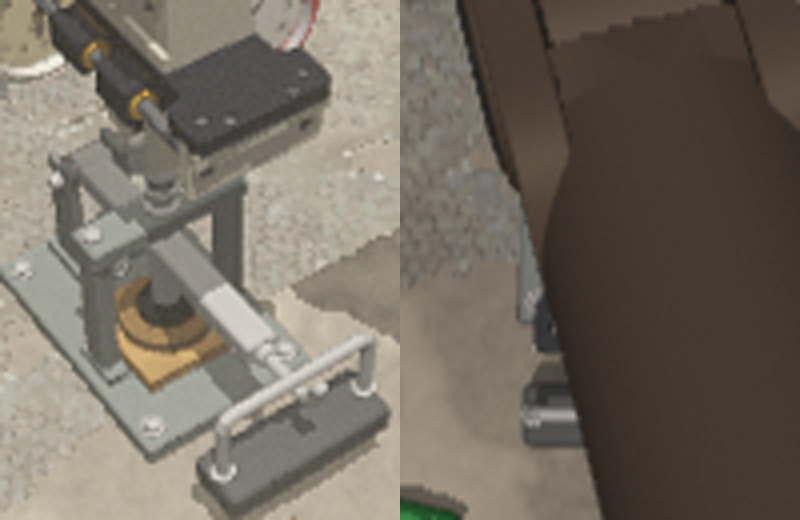

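The weight still hangs on the hook with the rod at scene crop (300,385), and the gripper holds the blade at (160,150). The screw is backed off 1.57 rad from the seat, so I'll hand in.

```bash
python3 -c "
from cell import arm
print(arm.sign_off())"
```

```text
the job is handed in; nothing more can be done
None
```

The job is handed in: the weight hangs free on the hook, and the thumbscrew was seated, backed off about 1.57 rad (a quarter turn) and is still held in the gripper; I nudged no bystanders that I know of, and no verdict came back.

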